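# Lay out a returned order for inspection

### The job

Lay out this returned order for its inspection photo: stand the toy train car on its wheels inside the open lunchbox and close the lunchbox with its lid, fully seated all round. On the plywood board, lay the wrench flat and centred along the long rubber strip, and stand the salt shaker upright, centred, on the round rubber spot behind the strip that is on the lunchbox's side. Never tip the shaker over, leave the tape roll, the parcel and the scanner where they are, and let go of everything.

Things in the scene. Friction and masses are not known exactly. Their poses are not given: they have to be found in the camera images.
- train_car: Loose red wooden toy boxcar (train car) with a pale roof, 110 mm long with couplers (y axis; body 88), 34 wide across the body, 38 over the wheels (x axis), 42 high. Origin: centre of the underside (where the wheels stand), z up. Body sides are flat, 34 apart, from 9 to 36 above the origin, and clear of the wheels for y within 18 of the origin. About 80 g.
- lid: Loose blue lunchbox lid: plate 120 (x) by 148 (y) by 4 mm; below it a plug 92 by 120, 8 deep (6 play each side in the mouth); on top a grey bar handle along y, 16 wide (x), 70 long, top 34 above the origin. Origin: centre of the plate's underside, 8 above the table at start, 60 above the lunchbox's origin when seated. Axes go along the lunchbox's, either way round. 100 g.
- wrench: Loose black steel adjustable wrench lying flat along its y axis, jaws at +y; 174 mm long (from y -96 to +78). Handle 20 wide (x) and 11 thick, from y -96 to +34; head 36 wide, 14 thick. Origin on the underside of the handle at the centre of mass, z up. About 280 g.
- shaker: Loose white ceramic salt shaker standing upright, round, 42 mm diameter up to 54 high, then domed to 78 high. Origin: centre of its foot, z up. About 150 g.
- lunchbox: Open blue plastic lunchbox, fixed. Outside 112 (x) by 140 (y) by 60 mm high, walls and floor 4 thick. White fill line inside, 50 above the underside; the lid seats only over contents below it. Origin: centre of the underside, z up. Stands left or right of the board.
- board: Plywood board, fixed, 150 (x) by 200 (y) by 10 mm. Origin: centre of the underside; x points away from the robot (behind), y to the robot's left. Flush grey rubber strip 48 by 190 along y at x -38; two grey round rubber spots, 58 across, behind it at x +36, y +50 and -50. Lunchbox on the +y side: shaker goes to y +50; else to y -50.
- tape_roll: Bystander: roll of brown tape lying flat, 100 mm diameter, 48 high, loose. Origin: centre of the underside.
- parcel: Bystander: small cardboard parcel, 90 (x) by 110 (y) by 60 mm high, loose. Origin: centre of the underside.
- scanner: Bystander: hand scanner lying down, 60 (x) by 138 (y) by 40 mm high, loose, head at +y. Origin: underside, near the middle.
There are look-alikes about, which are no part of the job. What is shaped like the lid but purple is not meant.

How it is judged:
On the way, in this order (a step that is already met when the one before it is completed fails the run):
1. the train car stands on its wheels inside the lunchbox (x of train_car in the frame of lunchbox between -0.05 and 0.05 m and y of train_car in the frame of lunchbox between -0.06 and 0.06 m and z of train_car in the frame of lunchbox between 0 and 0.008 m and angle between train_car's own z axis and vertical below 0.15 rad), for 0.2 s.
2. the lid is seated on the lunchbox with the car inside (all of step 1 and z of lid in the frame of lunchbox between 0.058 and 0.062 m and horizontal distance between lid and lunchbox below 0.011 m and angle between lid's own z axis and vertical below 0.04 rad and angle between the x axis of lid and the x axis of lunchbox, either way round below 0.15 rad), for 0.2 s.
At the end, for the whole second after the job is handed in: Car level on the lunchbox floor; lid seated on the rim (2 mm in height, 11 mm of centre, 0.15 rad); wrench flat along the strip (15 mm across, 28 mm along, 0.2 rad); shaker upright on the rear spot on the lunchbox's side (14 mm each way); all at rest (all of step 2 and x of wrench in the frame of board between -0.053 and -0.023 m and y of wrench in the frame of board between -0.028 and 0.028 m and z of wrench in the frame of board between 0.006 and 0.014 m and angle between the y axis of wrench and the y axis of board, either way round below 0.2 rad and angle between each of wrench, shaker's own z axis and vertical below 0.1 rad and x of shaker in the frame of board between 0.022 and 0.05 m and z of shaker in the frame of board between 0.006 and 0.014 m and ((y of lunchbox in the frame of board above 0 m and y of shaker in the frame of board between 0.036 and 0.064 m) or (y of lunchbox in the frame of board below 0 m and y of shaker in the frame of board between -0.064 and -0.036 m)) and linear speed of each of train_car, lid, wrench, shaker below 0.02 m/s); the robot touches nothing.
It fails at once if the salt shaker is tipped over (angle between shaker's own z axis and vertical above 0.7 rad).
It fails at once if the tape roll is shifted by more than 25 mm (distance of tape_roll from where it was at the start of the episode above 0.025 m).
It fails at once if the parcel is shifted by more than 25 mm (distance of parcel from where it was at the start of the episode above 0.025 m).
It fails at once if the scanner is shifted by more than 25 mm (distance of scanner from where it was at the start of the episode above 0.025 m).
It also fails if it takes over 99 s, if anything falls off the work surface, if the arm or the gripper's body presses on something with over 40 N, if the wrist force passes 120 N, or if a joint passes its speed limit or range.

### The arm

A 6-joint arm with a two-finger parallel gripper is mounted at the origin on the work surface. World frame = base frame: x ahead of the robot, y to its left, z up, the work surface at z = 0. Lengths are in m, angles in rad, forces in N, time in s.
With the tool pointing down it reaches from about 0.25 to 0.775 m from the base axis. Payload 4 kg.
Tool frame: the origin (TCP) lies at the very end of the fingers, on their centre line; the grasp point (between the pads) lies tcp_to_grasp behind it (tcp_to_grasp is the distance from the TCP to the grasp point, in m); z points along the fingers, y is the direction in which the jaws open and shut (so a half turn about z gives the same grasp; the last joint's range is limited). The gripper opens to 94 mm and grips with 3 to 60 N. Pads are 16 mm wide; open, the fingers measure 119 mm over their backs; the gripper's body (75 mm by 177 mm) begins 78 mm behind the grasp point.
Start: joints at [-1.452, 0.087, 1.371, -0, 1.684, -0.103], TCP at [0.121, -0.537, 0.206] pointing down, gripper open.
Joint ranges: [-3.1, 3.1], [-0.76, 2.03], [0.27, 2.55], [-1.08, 4.22], [0.17, 2.65], [-2.57, 2.57]. Speed limits (rad/s): [2.79, 2.79, 3.14, 3.14, 3.14, 3.14].

### API

Orientations are given as [roll, pitch, yaw] about the fixed x, y, z axes, in that order (R = Rz(yaw) Ry(pitch) Rx(roll)).
In Python, from bench import * gives the robot as it stands.
- The arm moves only by the tool play_rows, never from a script. Its argument "rows" is a list of rows, each a list of 3 entries, a list of its own where there are three numbers: the finger opening in cm, from 0 to 9.4, then the shift along the world's x, y, z in cm, then the turn, a rotation vector about the world's x, y, z in rad. A call has 1 to 8 rows; each row is the pose to reach, as a shift and turn from the pose commanded when the call began; what a row does not reach only later rows make up. A row lasts 1/12 s, in which the tool goes at most 41.7 mm and 7.16 degrees, less where a joint would pass 70% of its speed; a pose out of reach is approached as far as the arm can. A call with a gripper value outside its range is refused whole. The fingers move at their own pace and stop on an object; the grip force is fixed at half the most. Time passes only in rows, so rows that repeat a pose let the fingers close. It gives the time, the measured TCP pose, the force and the opening at its end, in the units of the state.
- get_obs(): the state, without advancing time (a new reading comes with each control period).
- snapshot(name): name is "side" or "top"; returns a dict with "pixels" (384x512x3 uint8, red, green, blue), "fx", "fy", "cx", "cy" (pixels), "dist_coeffs" ([k1, k2, p1, p2, k3] as OpenCV has them; the pictures are not rectified), "rvec" (rotation vector, rad) and "tvec" (3), from world to camera coordinates, as OpenCV has them. Camera axes: x right, y down, z forward; pixel columns grow to the right and rows downward; lengths in m; the calibration is good to about 2 mm. A picture is of the moment at which its call begins. There is no depth.
- close_job(): hands the job in, once; it reports no verdict.
Trained networks look in the newest picture that a camera, given by its name, has taken for a name from the list of things; names that differ only in an ending like _2 or _b are one class to them, and where a whole thing is asked for, a point or a joint stands for the part that bears it (a point fixed in the world has none). Each returns a list of dicts, best first, with "confidence" (0 to 1); they miss things now and then, are a little off and sometimes report something else, mostly with a low value. They report only what shows in the picture. A call takes as long as a camera call. They do not tell look-alikes from the thing itself.
- silhouettes(camera, label): "mask" (384x512 bool, what is visible of it) and "point" ([row, column] in pixels, amid what is visible of it).
The state is a dict: "time": time; "joint_positions": joint angles; "qvel": joint speeds; "joint_torque": joint torques, N m; "tool_pos": TCP position; "ee_rot": TCP orientation; "wrist_force": force on the tool from outside, world axes, zero at the start; "wrist_torque": the same for the moment, N m; "width": finger opening in m.
Only numpy, scipy, OpenCV 4.12 (cv2) and the standard library are available. Lean on these libraries where they do the work, as an engineer would, in place of code of your own. Each camera call takes 0.05 s, during which the arm holds its last target. There are 200 camera calls.

## Working session

There is one attempt and no reset: what is moved stays moved. The work goes in short steps, Python scripts to look and compute and a tool call to move; the robot and the scene stay as the last step left them, time stands still between calls to the robot, and variables do not carry over. Pictures are saved under pics/ and viewed, about 12 in all and at most 16, crops included, and the job is handed in when it is done.

Besides the shell and the picture viewer there is one more tool, called as name(argument=value, ...) on one line, values as JSON. play_rows: Moves the arm, as the interface text tells. Its arguments: {"type":"object","properties":{"rows":{"type":"array"}},"required":["rows"]}

```bash
mkdir -p pics; ls; cat > h.py <<'E'
from bench import *
import numpy as np, cv2
def snap(n,f=None):
    s=snapshot(n)
    if f: cv2.imwrite('pics/'+f,cv2.cvtColor(s['pixels'],cv2.COLOR_RGB2BGR))
    return s
def K(s): return np.array([[s['fx'],0,s['cx']],[0,s['fy'],s['cy']],[0,0,1.]]),np.array(s['dist_coeffs'],float)
def back(s,uv,z):
    """pixels (col,row) -> world at height z"""
    k,d=K(s); R=cv2.Rodrigues(np.array(s['rvec'],float))[0]; t=np.array(s['tvec'],float).ravel()
    p=cv2.undistortPoints(np.array(uv,float).reshape(-1,1,2),k,d).reshape(-1,2)
    r=np.c_[p,np.ones(len(p))]@R; c=-R.T@t
    return c+r*((z-c[2])/r[:,2])[:,None]
def proj(s,X):
    k,d=K(s); return cv2.projectPoints(np.array(X,float).reshape(-1,1,3),np.array(s['rvec'],float),np.array(s['tvec'],float),k,d)[0].reshape(-1,2)
E
python3 - <<'E'
from h import *
o=get_obs(); print(o)
for n in('top','side'):
    s=snap(n,n+'0.png'); R=cv2.Rodrigues(np.array(s['rvec'],float))[0]; print(n,-R.T@np.array(s['tvec']).ravel(),R[2],s['fx'])
    for l in ['train_car','lid','wrench','shaker','lunchbox','board','tape_roll','parcel','scanner']:
        for r in silhouettes(n,l):
            rect=cv2.minAreaRect(np.argwhere(r['mask'])[:,::-1].astype(np.float32)) if r['mask'].sum()>4 else None
            print(l,round(r['confidence'],2),np.round(r['point']),r['mask'].sum(),np.round(back(s,[r['point'][::-1]],0.02)[0],3),np.round(rect[2],0))
E
```

```text
pics
{'time': 0.0, 'joint_positions': array([-1.45208206e+00,  8.79478501e-02,  1.37223640e+00,  3.60507135e-06,
        1.68358212e+00, -1.03118499e-01]), 'qvel': array([ 0.00086477, -0.00036818,  0.00119894,  0.00043044,  0.0001798 ,
       -0.00109792]), 'joint_torque': array([ 7.10555651e-04, -3.40173697e+01, -3.02428937e+01,  7.18958932e-02,
        3.28545808e-02, -1.60071745e-04]), 'tool_pos': array([ 0.12093233, -0.53598676,  0.20431714]), 'ee_rot': array([-3.13943085e+00, -2.27317020e-04,  2.21832919e-01]), 'wrist_force': array([-0.25813275, -0.3095385 , -0.551009  ]), 'wrist_torque': array([-0.00094602, -0.02183556,  0.05940769]), 'width': 0.09408452647005151}
top [ 0.34755984 -0.09304144  1.66633578] [ 0.16339874 -0.00934918 -0.98651581] 466.0690632370222
train_car 0.71 [248. 262.] 259 [ 0.433 -0.104  0.02 ] 59.0
train_car 0.71 [191. 273.] 2270 [ 0.633 -0.147  0.02 ] 87.0
lid 0.95 [250. 332.] 1327 [ 0.42  -0.348  0.02 ] 80.0
lid 0.87 [250. 393.] 1452 [ 0.416 -0.561  0.02 ] 41.0
lid 0.71 [194. 196.] 1397 [0.63  0.129 0.02 ] 9.0
wrench 0.78 [252. 194.] 299 [0.425 0.136 0.02 
[... 349 characters left out ...]
 0.89 [190. 328.] 495 [ 0.634 -0.345  0.02 ] 14.0
side [-0.0325767   0.96072219  0.85723945] [ 0.4299386  -0.71692064 -0.5487965 ] 475.1260535363705
train_car 0.86 [212. 297.] 329 [ 0.442 -0.112  0.02 ] 90.0
lid 0.93 [181. 332.] 808 [ 0.426 -0.337  0.02 ] 17.0
wrench 0.79 [267. 259.] 470 [0.415 0.156 0.02 ] 45.0
shaker 0.9 [304. 204.] 524 [0.458 0.338 0.02 ] 90.0
lunchbox 0.59 [231. 204.] 2319 [0.622 0.112 0.02 ] 56.0
board 0.78 [195. 248.] 1731 [ 0.614 -0.113  0.02 ] 45.0
tape_roll 0.74 [198. 189.] 746 [0.76  0.002 0.02 ] 84.0
parcel 0.72 [196. 191.] 862 [ 0.763 -0.01   0.02 ] 90.0
parcel 0.69 [281. 137.] 2187 [0.642 0.364 0.02 ] 43.0
scanner 0.92 [162. 277.] 416 [ 0.641 -0.349  0.02 ] 78.0
```

```bash
python3 - <<'E'
import cv2
a=cv2.imread('pics/top0.png')[110:300,90:440]; cv2.imwrite('pics/top0c.png',cv2.resize(a,None,fx=2.28,fy=2.28,interpolation=cv2.INTER_CUBIC))
E
```

```text
(no output)
```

View pics/top0c.png

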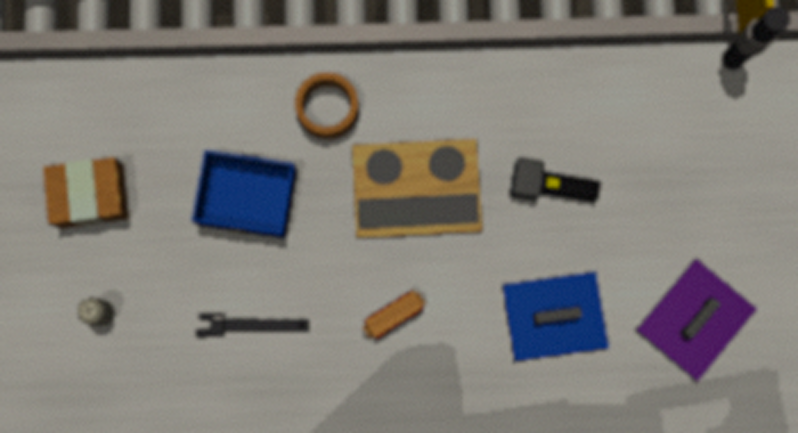

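View pics/side0.png

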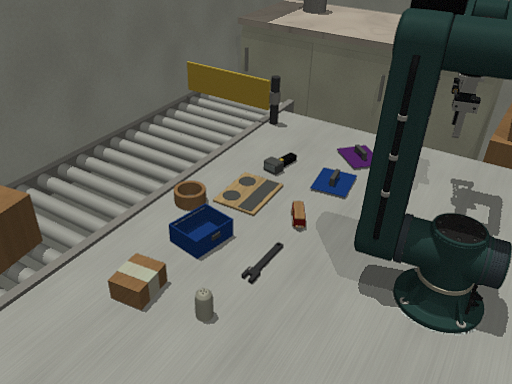

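```bash
cat >> h.py <<'E'
from scipy.optimize import minimize
def box(x0,x1,y0,y1,z0,z1): return np.array([[x,y,z] for x in(x0,x1) for y in(y0,y1) for z in(z0,z1)])/1e3
def cyl(r,z0,z1): a=np.linspace(0,2*np.pi,16,False); return np.array([[r*np.cos(t),r*np.sin(t),z] for t in a for z in(z0,z1)])/1e3
M=dict(train_car=[box(-17,17,-44,44,9,42),box(-4,4,-55,55,10,18),box(-19,19,-36,36,0,18)],
 lid=[box(-60,60,-74,74,0,4),box(-46,46,-60,60,-8,0),box(-8,8,-35,35,4,34)],
 wrench=[box(-10,10,-96,34,0,11),box(-18,18,34,78,0,14)],
 shaker=[cyl(21,0,54),cyl(12,54,76)],lunchbox=[box(-56,56,-70,70,0,60)],board=[box(-75,75,-100,100,0,10)],
 tape_roll=[cyl(50,0,48)],parcel=[box(-45,45,-55,55,0,60)],scanner=[box(-30,30,-69,69,0,40)])
Z0=dict(lid=.008)
def place(p,X): c,s=np.cos(p[2]),np.sin(p[2]); return np.c_[X[:,0]*c-X[:,1]*s+p[0],X[:,0]*s+X[:,1]*c+p[1],X[:,2]+p[3]]
def render(s,l,p,sc=4):
    im=np.zeros((384*sc,512*sc),np.uint8)
    for b in M[l]:
        h=cv2.convexHull(((proj(s,place(p,b))+.5)*sc).astype(np.float32)).astype(np.int32); cv2.fillConvexPoly(im,h,1)
    return im
def fit(views,l,p0,z):
    big=[(s,cv2.resize(m.astype(np.uint8),None,fx=4,fy=4,interpolation=cv2.INTER_NEAREST)) for s,m in views]
    def cost(q):
        c=0
        for s,m in big:
            r=render(s,l,[*q,z]); c+=1-(r&m).sum()/max(1,(r|m).sum())
        return c/len(big)
    best=None
    for y in ([p0[2]] if len(p0)>2 else [0]+[k*np.pi/4 for k in range(1,8)]):
        q=np.array([p0[0],p0[1],y])
        r=minimize(cost,q,method='Nelder-Mead',options=dict(initial_simplex=np.array([q,q+[.02,0,0],q+[0,.02,0],q+[0,0,.3]]),maxiter=90,xatol=3e-4,fatol=1e-4))
        if best is None or r.fun<best.fun: best=r
    return best.x,best.fun
def draw(s,items,f,crop,sc=4,dst=None):
    im=cv2.resize(cv2.cvtColor(s['pixels'],cv2.COLOR_RGB2BGR),None,fx=sc,fy=sc,interpolation=cv2.INTER_CUBIC)
    for l,p in items:
        cs=cv2.findContours(render(s,l,p,sc),cv2.RETR_LIST,cv2.CHAIN_APPROX_NONE)[0]; cv2.drawContours(im,cs,-1,(0,255,0),1)
    r0,r1,c0,c1=[v*sc for v in crop]; im=im[r0:r1,c0:c1]
    if f: cv2.imwrite('pics/'+f,im)
    return im
def see(n,l,near,s):
    """mask of class l nearest to pixel/world near"""
    r=[q for q in silhouettes(n,l) if np.hypot(*(back(s,[q['point'][::-1]],.02)[0,:2]-near))<.08]
    return max(r,key=lambda q:q['confidence'])['mask'] if r else None
E
python3 - <<'E'
from h import *
G=dict(train_car=(.435,-.106),lid=(.42,-.345),wrench=(.42,.14),shaker=(.445,.345),lunchbox=(.625,.12),board=(.63,-.148),parcel=(.638,.37),scanner=(.63,-.345),tape_roll=(.79,0))
S={n:snap(n) for n in('top','side')}; P={}
for l,g in G.items():
    V={n:see(n,l,g,S[n]) for n in S}; V={n:m for n,m in V.items() if m is not None}
    for n in list(V)+(['both'] if len(V)>1 else []):
        v=[(S[k],V[k]) for k in (V if n=='both' else [n])]
        q,c=fit(v,l,g,Z0.get(l,0)); print(l,n,np.round(q,3),round(c,2))
    P[l]=[*map(float,q),Z0.get(l,0)]
import json; json.dump(P,open('P.json','w'))
it=list(P.items())
draw(S['top'],it,'o_top.png',(130,290,90,430),2)
a=draw(S['top'],it,None,(205,300,170,370),4); b=draw(S['side'],it,None,(140,290,170,380),4)
a=draw(S['top'],it,None,(135,290,95,425),4)
cv2.imwrite('pics/o1.png',cv2.resize(a,(800,376),interpolation=cv2.INTER_AREA)); cv2.imwrite('pics/o2.png',cv2.resize(b,(800,571),interpolation=cv2.INTER_AREA))
E
```

```text
train_car top [ 0.434 -0.105  0.522] 0.11
train_car side [ 0.433 -0.103  3.641] 0.13
train_car both [ 0.433 -0.103  3.642] 0.13
lid top [ 0.425 -0.353  0.1  ] 0.04
lid side [ 0.425 -0.358  3.247] 0.06
lid both [ 0.426 -0.354  3.247] 0.06
wrench top [0.424 0.119 6.249] 0.19
wrench side [ 0.422  0.122 -0.027] 0.18
wrench both [ 0.424  0.122 -0.03 ] 0.19
shaker top [ 0.45   0.352 -0.034] 0.09
shaker side [0.451 0.346 0.049] 0.1
shaker both [ 0.449  0.35  -0.074] 0.12
lunchbox top [0.624 0.122 2.975] 0.04
lunchbox side [0.623 0.123 2.971] 0.03
lunchbox both [0.624 0.123 2.968] 0.04
board top [ 0.633 -0.146  3.171] 0.04
board side [ 0.635 -0.15   0.033] 0.05
board both [ 0.633 -0.147  0.032] 0.05
parcel side [0.634 0.369 3.233] 0.03
scanner top [ 0.637 -0.36  -0.047] 0.36
scanner side [ 0.638 -0.37   3.128] 0.31
scanner both [ 0.637 -0.364  3.112] 0.34
tape_roll top [ 0.765 -0.005  0.504] 0.42
tape_roll side [ 0.767 -0.01   0.486] 0.06
tape_roll both [ 0.765 -0.007  0.552] 0.25
```

View pics/o1.png

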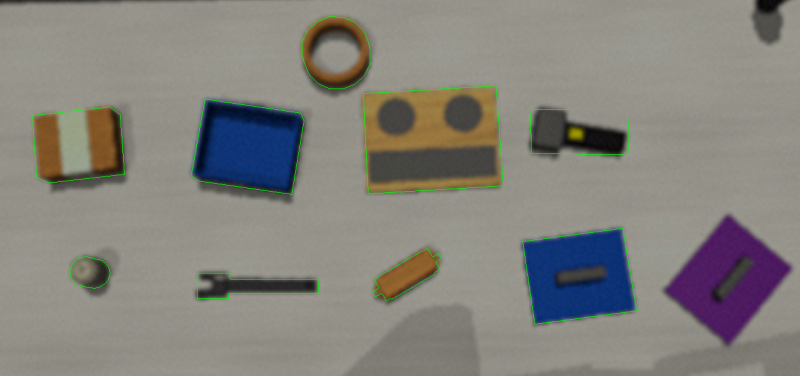

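View pics/o2.png

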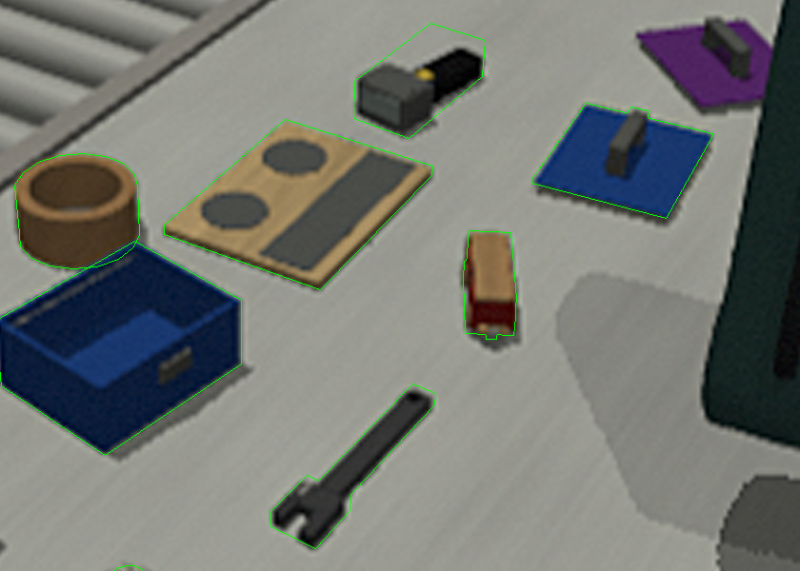

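The car stands on its wheels at top-crop (407,275) and the blue lid is at (578,276). The purple look-alike at (728,282) is not the one meant. The lunchbox is at (248,146), on the board's +y side, and the outlines fit. I'll go to the car first.

```bash
python3 -c "
import bench;print({k:v for k,v in vars(bench).items() if isinstance(v,(int,float,str)) and k[0]!='_'})"
```

```text
{'tcp_to_grasp': 0.0188}
```

play_rows(rows=[[9.4,[3.8,5.4,0],[0,0,0.12]],[9.4,[7.6,10.8,0],[0,0,0.24]],[9.4,[11.4,16.2,0],[0,0,0.36]],[9.4,[15.2,21.6,0],[0,0,0.48]],[8,[19,27,0],[0,0,0.6]],[7,[22.8,32.4,0],[0,0,0.72]],[6.5,[26.6,37.8,0],[0,0,0.84]],[6.5,[31.2,43.4,0],[0,0,0.96]]])

```text
time: 2.67
tool_pos: [0.3142, -0.2627, 0.2059]
ee_rot: [3.14, 0.0, 1.187]
wrist_force: [1.2, 0.1, 0.6]
width: 0.0705
```

play_rows(rows=[[6.5,[0,0,0],[0,0,0.12]],[6.5,[0,0,0],[0,0,0.24]],[6.5,[0,0,0],[0,0,0.36]],[6.5,[0,0,0],[0,0,0.48]],[6.5,[0,0,-3],[0,0,0.6]],[6.5,[0,0,-5],[0,0,0.72]],[6.5,[0,0,-7],[0,0,0.84]],[6.5,[0,0,-7],[0,0,0.89]]])

```text
time: 3.33
tool_pos: [0.3117, -0.2624, 0.1311]
ee_rot: [-3.14, -0.008, 2.077]
wrist_force: [0.1, 0.2, -1.1]
width: 0.0652
```

play_rows(rows=[[6.5,[2.5,3.2,0],[0,0,0]],[6.5,[4.9,6.4,0],[0,0,0]],[6.5,[7.3,9.6,0],[0,0,0]],[6.5,[9.8,12.8,0],[0,0,0]],[6.5,[12.1,15.9,0],[0,0,0]],[6.5,[12.1,15.9,0],[0,0,0]],[6.5,[12.1,15.9,-2],[0,0,0]],[6.5,[12.1,15.9,-3],[0,0,0]]])

```text
time: 4.0
tool_pos: [0.4344, -0.1049, 0.1045]
ee_rot: [-3.141, -0.0, 2.074]
wrist_force: [-0.2, 0.4, -0.7]
width: 0.0649
```

```bash
python3 - <<'E'
from h import *; import json
P=json.load(open('P.json')); 
a=snap('side'); draw(a,[('train_car',P['train_car'])],'c1.png',(150,260,240,380),5)
o=get_obs(); print(o['tool_pos'],o['ee_rot'])
E
```

```text
[ 0.43250596 -0.10479051  0.10206378] [-3.13770355 -0.00416883  2.07239915]
```

View pics/c1.png

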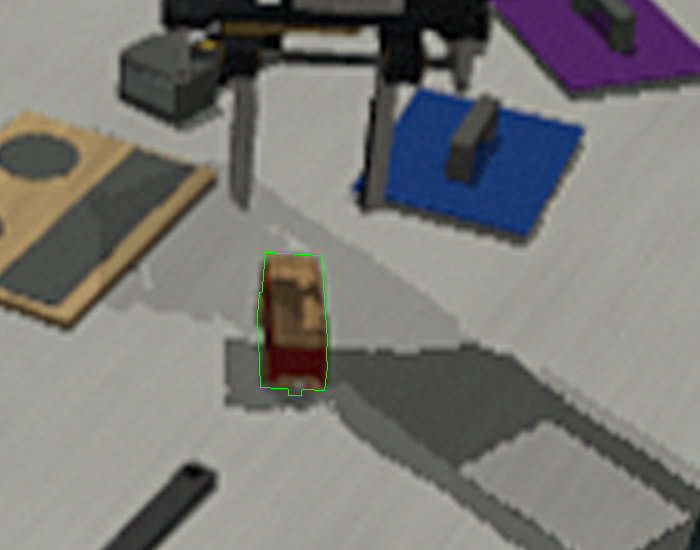

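The fingers straddle the car at about (295,310) in the crop, and the outline still matches. I'll descend and grip.

play_rows(rows=[[6.5,[0,0.1,-2.5],[0,0,0]],[6.5,[0,0.1,-5],[0,0,0]],[6.5,[0,0.1,-7.5],[0,0,0]],[6.5,[0,0.1,-9.3],[0,0,0]],[6.5,[0,0.1,-9.3],[0,0,0]],[3,[0,0.1,-9.3],[0,0,0]],[3,[0,0.1,-9.3],[0,0,0]],[2.5,[0,0.1,-9.3],[0,0,0]]])

```text
time: 4.72
tool_pos: [0.4358, -0.1054, 0.0144]
ee_rot: [3.139, 0.003, 2.071]
wrist_force: [0.5, -0.3, -0.4]
width: 0.0485
```

play_rows(rows=[[2.5,[0,0,0],[0,0,0]],[2.5,[0,0,0],[0,0,0]],[2.5,[0,0,0],[0,0,0]],[2.5,[0,0,1],[0,0,0]],[2.5,[0,0,3],[0,0,0]],[2.5,[0,0,6],[0,0,0]],[2.5,[0,0,9],[0,0,0]],[2.5,[0,0,12],[0,0,0]]])

```text
time: 5.38
tool_pos: [0.4341, -0.1042, 0.1341]
ee_rot: [-3.141, -0.0, 2.072]
wrist_force: [0.4, 0.1, -0.5]
width: 0.0342
```

play_rows(rows=[[2.5,[2.4,2.9,0],[0,0,-0.1]],[2.5,[4.8,5.8,0],[0,0,-0.2]],[2.5,[7.2,8.6,0],[0,0,-0.3]],[2.5,[9.6,11.4,0],[0,0,-0.4]],[2.5,[12,14.3,0],[0,0,-0.5]],[2.5,[14.4,17.2,0],[0,0,-0.6]],[2.5,[16.8,20,0],[0,0,-0.67]],[2.5,[19,22.8,0],[0,0,-0.67]]])

```text
time: 6.05
tool_pos: [0.6255, 0.1253, 0.1329]
ee_rot: [3.141, 0.0, 1.4]
wrist_force: [0.2, -0.7, -0.9]
width: 0.0335
```

play_rows(rows=[[2.5,[0,0,0],[0,0,0]],[2.5,[0,0,0],[0,0,0]]])

```text
time: 6.22
tool_pos: [0.6247, 0.125, 0.1317]
ee_rot: [-3.14, 0.001, 1.405]
wrist_force: [-0.0, -1.1, -1.3]
width: 0.0338
```

```bash
python3 - <<'E'
from h import *; import json
P=json.load(open('P.json')); 
o=get_obs(); print(o['tool_pos'],o['ee_rot'])
a=snap('side')
for n,s in(('side',a),('top',snap('top'))):
  for r in silhouettes(n,'train_car'): print(n,r['confidence'],r['point'],r['mask'].sum(),back(s,[r['point'][::-1]],.14))
draw(a,[('train_car',[o['tool_pos'][0],o['tool_pos'][1],o['ee_rot'][2]-np.pi/2,o['tool_pos'][2]-.012])],'c2.png',(150,270,140,280),5)
E
```

```text
[0.62466545 0.12500087 0.13170858] [-3.13990510e+00  7.79293011e-04  1.40476390e+00]
side 0.82 [200.5, 192.6] 472 [[0.63095715 0.14551165 0.14      ]]
side 0.22 [193.8, 248.4] 1685 [[0.52377721 0.03678624 0.14      ]]
top 0.48 [188.4, 200.1] 66 [[0.62883793 0.09872606 0.14      ]]
```

View pics/c2.png

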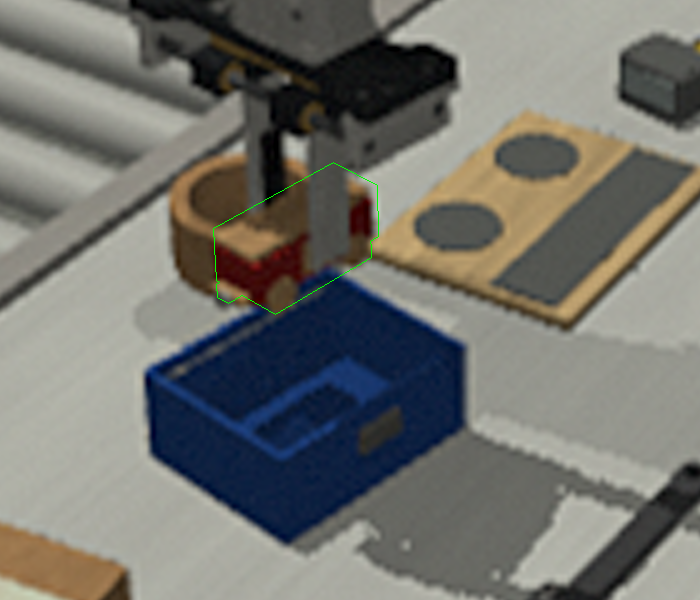

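play_rows(rows=[[2.5,[-0.1,-0.2,-2],[0,0,0]],[2.5,[-0.1,-0.2,-4.5],[0,0,0]],[2.5,[-0.1,-0.2,-7],[0,0,0]],[2.5,[-0.1,-0.2,-9],[0,0,0]],[2.5,[-0.1,-0.2,-10.5],[0,0,0]],[2.5,[-0.1,-0.2,-11],[0,0,0]],[2.5,[-0.1,-0.2,-11],[0,0,0]],[2.5,[-0.1,-0.2,-11],[0,0,0]]])

```text
time: 7.08
tool_pos: [0.6239, 0.1208, 0.0237]
ee_rot: [3.14, -0.0, 1.401]
wrist_force: [0.7, 1.1, 0.1]
width: 0.0337
```

play_rows(rows=[[2.5,[0,0,-0.3],[0,0,0]],[2.5,[0,0,-0.4],[0,0,0]],[2.5,[0,0,-0.4],[0,0,0]]])

```text
time: 7.33
tool_pos: [0.6241, 0.1215, 0.0195]
ee_rot: [3.14, -0.0, 1.402]
wrist_force: [-0.4, 0.1, -0.6]
width: 0.0338
```

play_rows(rows=[[2.5,[0,0,-0.2],[0,0,0]],[2.5,[0,0,-0.2],[0,0,0]]])

```text
time: 7.5
tool_pos: [0.6243, 0.1216, 0.0178]
ee_rot: [3.14, -0.001, 1.402]
wrist_force: [0.2, -0.2, 2.3]
width: 0.0342
```

play_rows(rows=[[2.5,[0,0,-0.2],[0,0,0]],[2.5,[0,0,-0.2],[0,0,0]]])

```text
time: 7.67
tool_pos: [0.6244, 0.1217, 0.0176]
ee_rot: [3.139, -0.0, 1.402]
wrist_force: [-3.3, 0.2, 10.0]
width: 0.0339
```

play_rows(rows=[[5.4,[0,0,0.15],[0,0,0]],[5.4,[0,0,0.15],[0,0,0]],[5.4,[0,0,0.15],[0,0,0]],[5.4,[0,0,0.15],[0,0,0]],[5.4,[0,0,2],[0,0,0]],[5.4,[0,0,5],[0,0,0]],[5.4,[0,0,9],[0,0,0]],[5.4,[0,0,13],[0,0,0]]])

```text
time: 8.33
tool_pos: [0.6223, 0.1214, 0.1437]
ee_rot: [-3.137, 0.001, 1.402]
wrist_force: [0.8, 0.2, -0.8]
width: 0.0538
```

play_rows(rows=[[5.4,[-2,-4,0],[0,0,0]],[5.4,[-4,-7.7,0],[0,0,0]],[5.4,[-6,-11.5,0],[0,0,0.1]],[5.4,[-8,-15.2,0],[0,0,0.2]],[5.4,[-10,-19,0],[0,0,0.27]],[5,[-12,-22.6,0],[0,0,0.27]],[5,[-14,-26.2,0],[0,0,0.27]],[5,[-16,-29.8,0],[0,0,0.27]]])

```text
time: 9.0
tool_pos: [0.4645, -0.1735, 0.1441]
ee_rot: [-3.141, -0.0, 1.672]
wrist_force: [0.9, -1.0, 0.6]
width: 0.05
```

```bash
python3 - <<'E'
from h import *; import json
P=json.load(open('P.json')); 
o=get_obs(); print(o['tool_pos'],o['ee_rot'])
T=snap('top');S=snap('side')
p=list(P['lunchbox'])
a=draw(T,[('train_car',[p[0],p[1],p[2],.004])],None,(165,225,165,225),6)
b=draw(S,[('train_car',[p[0],p[1],p[2],.004])],None,(195,265,165,235),5)
b=cv2.resize(b,(360,360)); cv2.imwrite('pics/c3.png',np.hstack([a,b]))
E
```

```text
[ 0.46454808 -0.17348825  0.14413621] [-3.14142728e+00 -1.02575187e-04  1.67221060e+00]
```

View pics/c3.png

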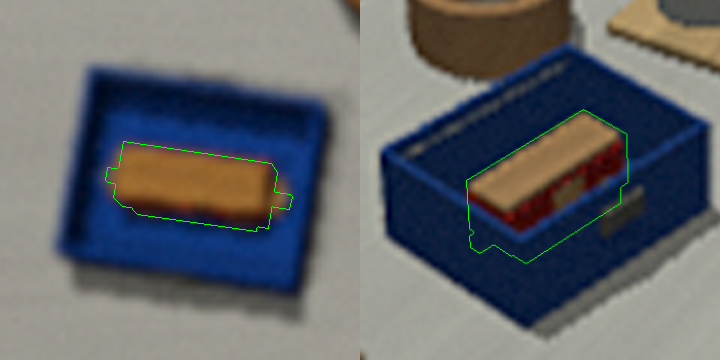

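The car stands level, centred in the lunchbox. Next is the blue lid.

play_rows(rows=[[5,[-0.8,-3.6,0],[0,0,0]],[5,[-1.6,-7.2,0],[0,0,0]],[5,[-2.4,-10.8,0],[0,0,0]],[5,[-3.2,-14.4,0],[0,0,0]],[5,[-3.9,-18.1,0],[0,0,0]],[5,[-3.9,-18.1,-2],[0,0,0]],[5,[-3.9,-18.1,-5],[0,0,0]],[5,[-3.9,-18.1,-7],[0,0,0]]])

```text
time: 9.77
tool_pos: [0.4267, -0.3529, 0.0721]
ee_rot: [-3.141, -0.002, 1.671]
wrist_force: [0.2, 0.4, -1.7]
width: 0.0502
```

```bash
python3 - <<'E'
from h import *; import json
P=json.load(open('P.json')); 
o=get_obs(); print(o['tool_pos'],o['ee_rot'])
S=snap('side')
draw(S,[('lid',P['lid'])],'c4.png',(120,220,290,390),6)
E
```

```text
[ 0.42669688 -0.35294343  0.07208446] [-3.14082131e+00 -1.95590845e-03  1.67057731e+00]
```

View pics/c4.png

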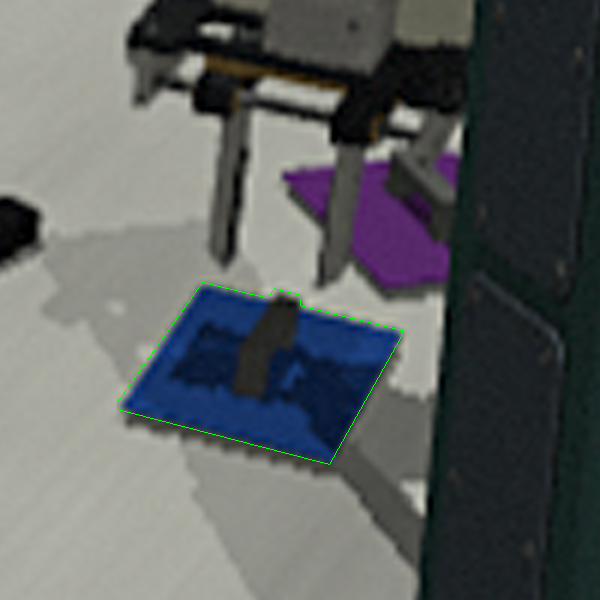

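The fingers are centred over the handle at about (268,340) in the crop.

play_rows(rows=[[5,[-0.1,-0.1,-2],[0,0,0]],[5,[-0.1,-0.1,-4],[0,0,0]],[5,[-0.1,-0.1,-5.2],[0,0,0]],[5,[-0.1,-0.1,-5.2],[0,0,0]],[0.8,[-0.1,-0.1,-5.2],[0,0,0]],[0.8,[-0.1,-0.1,-5.2],[0,0,0]],[0.8,[-0.1,-0.1,-5.2],[0,0,0]],[0.8,[-0.1,-0.1,-5.2],[0,0,0]]])

```text
time: 10.48
tool_pos: [0.4268, -0.3549, 0.0241]
ee_rot: [3.14, 0.002, 1.672]
wrist_force: [0.4, -0.6, 0.1]
width: 0.0269
```

play_rows(rows=[[0.8,[0,0,0],[0,0,0]],[0.8,[0,0,0],[0,0,0]],[0.8,[0,0,0],[0,0,0]],[0.8,[0,0,0],[0,0,0]],[0.8,[0,0,0],[0,0,0]]])

```text
time: 10.9
tool_pos: [0.4263, -0.3546, 0.0234]
ee_rot: [3.141, 0.001, 1.672]
wrist_force: [-1.4, 0.6, 5.9]
width: 0.0159
```

play_rows(rows=[[0.8,[0,0,1],[0,0,0]],[0.8,[0,0,3],[0,0,0]],[0.8,[0,0,6],[0,0,0]],[0.8,[0,0,9],[0,0,0]],[0.8,[1,2.4,12],[0,0,0]],[0.8,[2,4.8,14],[0,0,0]],[0.8,[3.4,8.2,15],[0,0,-0.05]],[0.8,[4.8,11.6,15],[0,0,-0.1]]])

```text
time: 11.57
tool_pos: [0.4755, -0.2383, 0.1764]
ee_rot: [3.136, 0.003, 1.567]
wrist_force: [0.2, 0.3, -1.0]
width: 0.0155
```

play_rows(rows=[[0.8,[1.4,3.4,0],[0,0,-0.05]],[0.8,[2.8,6.8,0],[0,0,-0.1]],[0.8,[4.2,10.2,0],[0,0,-0.15]],[0.8,[5.6,13.6,0],[0,0,-0.175]],[0.8,[7,17,0],[0,0,-0.175]],[0.8,[8.4,20.4,0],[0,0,-0.175]],[0.8,[9.8,23.8,0],[0,0,-0.175]],[0.8,[11.2,27.2,0],[0,0,-0.175]]])

```text
time: 12.23
tool_pos: [0.586, 0.0357, 0.1723]
ee_rot: [-3.141, 0.0, 1.397]
wrist_force: [0.5, 0.3, -0.7]
width: 0.0159
```

play_rows(rows=[[0.8,[1.4,3.4,0],[0,0,0]],[0.8,[2.8,6.6,0],[0,0,0]],[0.8,[3.8,9,0],[0,0,0]],[0.8,[3.8,9,-2],[0,0,0]],[0.8,[3.8,9,-4],[0,0,0]],[0.8,[3.8,9,-6],[0,0,0]],[0.8,[3.8,9,-6],[0,0,0]],[0.8,[3.8,9,-6],[0,0,0]]])

```text
time: 12.9
tool_pos: [0.6226, 0.1238, 0.1107]
ee_rot: [-3.137, 0.001, 1.397]
wrist_force: [0.6, 0.6, 0.4]
width: 0.0155
```

```bash
cat > lidfit.py <<'E'
from h import *; import json
P=json.load(open('P.json')); 
o=get_obs(); t=o['tool_pos']; print(t,o['ee_rot'])
T=snap('top');S=snap('side')
V=[(s,see(n,'lid',np.array([.63,.14]),s)) for n,s in(('top',T),('side',S))]
z=t[2]-.0154; q0=(t[0],t[1],o['ee_rot'][2]-np.pi/2)
for v in ([V[0]],[V[1]]):
  if v[0][1] is not None: print(fit(v,'lid',q0,z))
it=[('lid',[*q0,z]),('lunchbox',P['lunchbox'])]
a=draw(T,it,None,(155,225,160,230),6); b=draw(S,it,None,(165,265,155,255),4)
cv2.imwrite('pics/l1.png',np.hstack([cv2.resize(a,(400,400)),b]))
E
python3 lidfit.py
```

```text
[0.62264945 0.12375654 0.11072229] [-3.13735581e+00  1.14552808e-03  1.39682584e+00]
(array([ 0.62321486,  0.12266734, -0.18949837]), np.float64(0.6399918633034988))
```

View pics/l1.png

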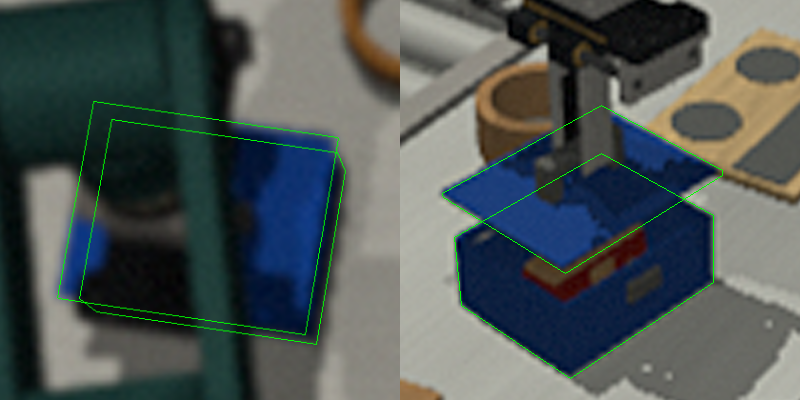

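The lid outline is level and lines up with the lunchbox in the side view, so I'll lower it.

play_rows(rows=[[0.8,[0.1,0,-1],[0,0,0]],[0.8,[0.1,0,-2],[0,0,0]],[0.8,[0.1,0,-2.5],[0,0,0]],[0.8,[0.1,0,-3],[0,0,0]],[0.8,[0.1,0,-3.2],[0,0,0]],[0.8,[0.1,0,-3.2],[0,0,0]]])

```text
time: 13.6
tool_pos: [0.6243, 0.1237, 0.0792]
ee_rot: [-3.14, 0.001, 1.397]
wrist_force: [-0.3, -0.0, -0.8]
width: 0.0158
```

play_rows(rows=[[0.8,[0,0,-0.2],[0,0,0]],[0.8,[0,0,-0.2],[0,0,0]]])

```text
time: 13.77
tool_pos: [0.625, 0.1239, 0.0785]
ee_rot: [3.141, -0.0, 1.397]
wrist_force: [0.4, 0.9, -0.9]
width: 0.0158
```

play_rows(rows=[[0.8,[0,0,-0.2],[0,0,0]],[0.8,[0,0,-0.2],[0,0,0]]])

```text
time: 13.93
tool_pos: [0.625, 0.1238, 0.0765]
ee_rot: [3.141, -0.0, 1.397]
wrist_force: [-0.2, 0.7, -1.4]
width: 0.0157
```

play_rows(rows=[[0.8,[0,0,-0.15],[0,0,0]],[0.8,[0,0,-0.15],[0,0,0]]])

```text
time: 14.1
tool_pos: [0.6253, 0.1239, 0.0755]
ee_rot: [3.141, -0.0, 1.397]
wrist_force: [0.0, -0.1, 0.6]
width: 0.0157
```

play_rows(rows=[[0.8,[0,0,-0.15],[0,0,0]],[0.8,[0,0,-0.15],[0,0,0]]])

```text
time: 14.27
tool_pos: [0.6253, 0.1239, 0.0754]
ee_rot: [3.14, -0.0, 1.397]
wrist_force: [-1.6, 0.5, 5.0]
width: 0.0159
```

Contact came at exactly the seated height, so I'll release and lift.

play_rows(rows=[[4,[0,0,0],[0,0,0]],[4,[0,0,0],[0,0,0]],[4,[0,0,0],[0,0,0]],[4,[0,0,0],[0,0,0]],[4,[0,0,2],[0,0,0]],[4,[0,0,5],[0,0,0]],[4,[0,0,8],[0,0,0]],[4,[0,0,8],[0,0,0.1]]])

```text
time: 14.93
tool_pos: [0.6284, 0.1243, 0.1613]
ee_rot: [3.129, -0.002, 1.498]
wrist_force: [0.7, 0.5, 1.0]
width: 0.0398
```

play_rows(rows=[[5,[-3.5,0,0],[0,0,0.05]],[5,[-7,0,0],[0,0,0.05]],[5,[-10.5,0,0],[0,0,0.05]],[5,[-14,0,0],[0,0,0.05]],[5,[-17.5,0,0],[0,0,0.05]],[5,[-20,0,0],[0,0,0.05]],[5,[-20,0,-2],[0,0,0.05]],[5,[-20,0,-4],[0,0,0.05]]])

```text
time: 15.6
tool_pos: [0.425, 0.1242, 0.1149]
ee_rot: [3.136, -0.001, 1.547]
wrist_force: [0.4, 0.2, 0.4]
width: 0.0502
```

```bash
cat > chk.py <<'E'
from h import *; import json,sys
P=json.load(open('P.json')); 
o=get_obs(); t=o['tool_pos']; print(t,o['ee_rot'])
T=snap('top');S=snap('side')
b=P['lunchbox']
for n,s in(('top',T),('side',S)):
  m=see(n,'lid',np.array([.64,.12]),s)
  if m is not None: print(n,fit([(s,m)],'lid',(b[0],b[1],b[2]-np.pi),.06))
it=[('lid',[b[0],b[1],b[2],.06]),('wrench',P['wrench'])]
a=draw(T,it,None,(160,270,150,260),4); c=draw(S,it,None,(165,285,155,275),4)
cv2.imwrite('pics/k1.png',np.hstack([cv2.resize(a,(400,400)),cv2.resize(c,(400,400))]))
E
python3 chk.py
```

```text
[0.42503478 0.12416912 0.11486454] [ 3.13626652e+00 -9.78249904e-04  1.54744437e+00]
top (array([ 0.62549026,  0.1237719 , -0.17357041]), np.float64(0.03355224383261768))
side (array([ 0.62485049,  0.12323997, -0.1537327 ]), np.float64(0.06129802656387484))
```

View pics/k1.png

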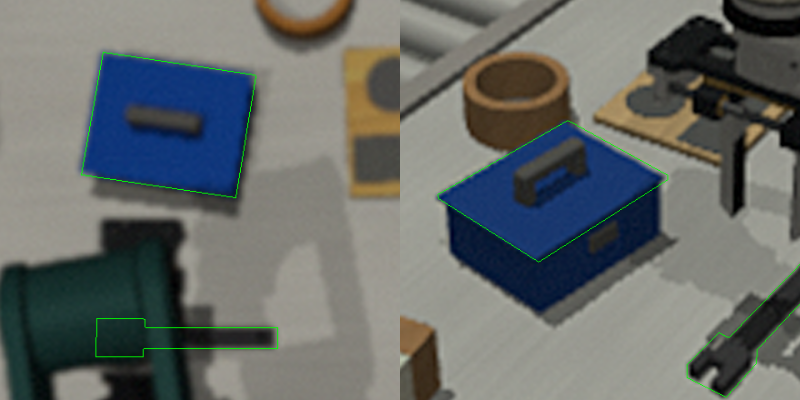

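The lid is seated. Its fit is within 2 mm and 0.02 rad in both views. Next is the wrench.

play_rows(rows=[[5,[-0.1,-0.3,-2.5],[0,0,0]],[5,[-0.1,-0.3,-5],[0,0,0]],[5,[-0.1,-0.3,-7.5],[0,0,0]],[5,[-0.1,-0.3,-9.5],[0,0,0]],[5,[-0.1,-0.3,-10.5],[0,0,0]],[5,[-0.1,-0.3,-10.7],[0,0,0]],[5,[-0.1,-0.3,-10.7],[0,0,0]],[5,[-0.1,-0.3,-10.7],[0,0,0]]])

```text
time: 16.47
tool_pos: [0.4255, 0.1211, 0.0081]
ee_rot: [3.139, -0.001, 1.547]
wrist_force: [-0.2, 0.0, 0.8]
width: 0.0502
```

play_rows(rows=[[5,[-0.1,0,-0.4],[0,0,0]],[1,[-0.1,0,-0.4],[0,0,0]],[1,[-0.1,0,-0.4],[0,0,0]],[1,[-0.1,0,-0.4],[0,0,0]],[1,[-0.1,0,-0.4],[0,0,0]],[1,[-0.1,0,-0.4],[0,0,0]],[1,[-0.1,0,-0.4],[0,0,0]],[1,[-0.1,0,-0.4],[0,0,0]]])

```text
time: 17.13
tool_pos: [0.4233, 0.1208, 0.0028]
ee_rot: [3.141, -0.0, 1.547]
wrist_force: [0.3, -0.4, 1.4]
width: 0.0191
```

play_rows(rows=[[1,[0,0,0],[0,0,0]],[1,[0,0,0],[0,0,0]],[1,[0,0,1],[0,0,0]],[1,[0,0,3],[0,0,0]],[1,[0,0,6],[0,0,0]],[1,[0,0,9],[0,0,0]],[1,[0,0,9],[0,0,0]],[1,[0,0,9],[0,0,0]]])

```text
time: 17.8
tool_pos: [0.424, 0.121, 0.0941]
ee_rot: [3.138, -0.001, 1.547]
wrist_force: [-0.1, 1.1, -2.9]
width: 0.0196
```

play_rows(rows=[[1,[0.5,-3.5,0],[0,0,0]],[1,[1,-7,0],[0,0,0]],[1,[1.5,-10.5,0],[0,0,0.03]],[1,[2.5,-14,0],[0,0,0.06]],[1,[4.5,-17,0],[0,0,0.06]],[1,[7,-20,0],[0,0,0.06]],[1,[9.5,-23,0],[0,0,0.06]],[1,[12,-26,0],[0,0,0.06]]])

```text
time: 18.47
tool_pos: [0.5418, -0.1402, 0.0893]
ee_rot: [-3.137, -0.002, 1.606]
wrist_force: [0.2, 0.6, -2.2]
width: 0.0197
```

play_rows(rows=[[1,[2.5,0,0],[0,0,0]],[1,[5.1,0,0],[0,0,0]],[1,[5.1,0,-2],[0,0,0]],[1,[5.1,0,-3],[0,0,0]],[1,[5.1,0,-3],[0,0,0]],[1,[5.1,0,-3],[0,0,0]]])

```text
time: 18.97
tool_pos: [0.5913, -0.1383, 0.0594]
ee_rot: [-3.135, -0.002, 1.607]
wrist_force: [-0.2, -0.7, -2.6]
width: 0.0197
```

```bash
cat > wr.py <<'E'
from h import *; import json,sys
P=json.load(open('P.json')); 
o=get_obs(); t=o['tool_pos']; print(t,o['ee_rot'])
S=snap('side')
z=t[2]-.0035 if len(sys.argv)<3 else float(sys.argv[2])
q=(t[0],t[1],o['ee_rot'][2]-np.pi/2) if len(sys.argv)<3 else (.595,-.139,.032)
m=see('side','wrench',np.array([.59,-.14]),S)
if m is not None: print(fit([(S,m)],'wrench',q,z))
draw(S,[('wrench',[*q,z]),('board',P['board'])],sys.argv[1],(150,240,190,310),6)
E
python3 wr.py w1.png
```

```text
[ 0.59131831 -0.13830202  0.05937726] [-3.13520376e+00 -2.32967343e-03  1.60686924e+00]
(array([ 0.59294025, -0.14275831,  0.04919753]), np.float64(0.39422197842384343))
```

View pics/w1.png

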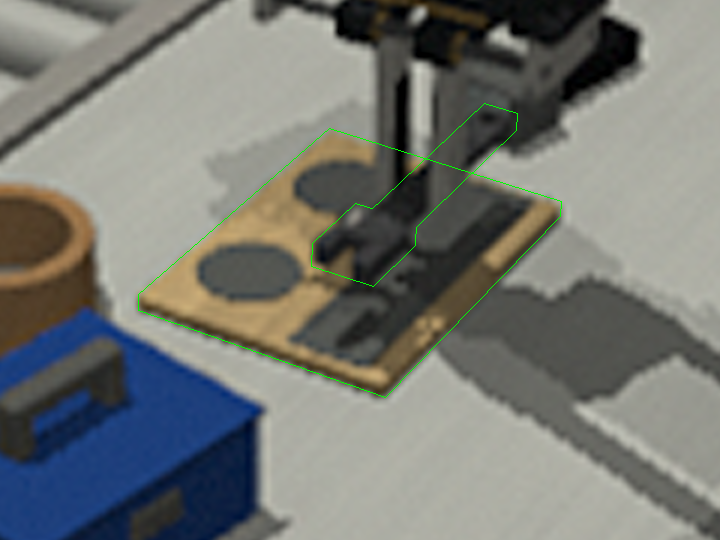

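The carried wrench matches its outline above the strip, so I'll lower it.

play_rows(rows=[[1,[0.3,0,-1.5],[0,0,0]],[1,[0.3,0,-3],[0,0,0]],[1,[0.3,0,-4],[0,0,0]],[1,[0.3,0,-4.2],[0,0,0]],[1,[0.3,0,-4.2],[0,0,0]],[1,[0.3,0,-4.2],[0,0,0]]])

```text
time: 19.57
tool_pos: [0.5973, -0.1393, 0.0214]
ee_rot: [3.14, 0.0, 1.607]
wrist_force: [0.2, -0.1, -3.0]
width: 0.0196
```

play_rows(rows=[[1,[0,0,-0.2],[0,0,0]],[1,[0,0,-0.2],[0,0,0]]])

```text
time: 19.73
tool_pos: [0.5975, -0.1394, 0.0194]
ee_rot: [3.14, 0.001, 1.607]
wrist_force: [0.7, -0.4, -2.2]
width: 0.0198
```

play_rows(rows=[[1,[0,0,-0.15],[0,0,0]],[1,[0,0,-0.15],[0,0,0]]])

```text
time: 19.9
tool_pos: [0.5971, -0.1392, 0.0172]
ee_rot: [3.141, 0.0, 1.607]
wrist_force: [-0.5, 0.1, -2.6]
width: 0.0195
```

play_rows(rows=[[1,[-0.2,0,-0.2],[0,0,0]],[1,[-0.2,0,-0.25],[0,0,0]]])

```text
time: 20.07
tool_pos: [0.5945, -0.1391, 0.0142]
ee_rot: [-3.141, -0.0, 1.607]
wrist_force: [-0.5, 0.2, -2.3]
width: 0.0196
```

play_rows(rows=[[1,[0,0,-0.15],[0,0,0]],[1,[0,0,-0.15],[0,0,0]]])

```text
time: 20.23
tool_pos: [0.5949, -0.1392, 0.0129]
ee_rot: [3.142, 0.0, 1.607]
wrist_force: [0.3, -0.4, -2.4]
width: 0.0198
```

play_rows(rows=[[1,[0,0,-0.1],[0,0,0]],[1,[0,0,-0.1],[0,0,0]]])

```text
time: 20.4
tool_pos: [0.595, -0.1392, 0.0128]
ee_rot: [3.141, 0.0, 1.607]
wrist_force: [-2.0, 0.1, 2.4]
width: 0.0198
```

play_rows(rows=[[1,[0,0,-0.1],[0,0,0]],[1,[0,0,-0.1],[0,0,0]]])

```text
time: 20.57
tool_pos: [0.595, -0.1392, 0.0128]
ee_rot: [3.141, 0.0, 1.607]
wrist_force: [-4.8, 1.7, 5.9]
width: 0.02
```

Contact. I'll release, lift and head for the shaker, staying high over the lunchbox and moving along its near side.

play_rows(rows=[[4.5,[0,0,0.1],[0,0,0]],[4.5,[0,0,0.1],[0,0,0]],[4.5,[0,0,0.1],[0,0,0]],[4.5,[0,0,0.1],[0,0,0]],[4.5,[0,0,2],[0,0,0]],[5.5,[0,0,5],[0,0,0]],[6.5,[0,0,9],[0,0,0]],[7,[0,0,13],[0,0,0]]])

```text
time: 21.23
tool_pos: [0.594, -0.1388, 0.1407]
ee_rot: [-3.138, -0.001, 1.607]
wrist_force: [1.2, 0.5, -0.3]
width: 0.0618
```

play_rows(rows=[[7,[-2.6,2,0],[0,0,0]],[7,[-5.2,4,0],[0,0,0]],[7,[-7.8,6,0],[0,0,0]],[7,[-10.4,9,0],[0,0,0]],[7,[-12.5,12,0],[0,0,0]],[7,[-14.5,15.5,0],[0,0,0]],[7,[-14.5,19.5,0],[0,0,0]],[7,[-14.5,23,0],[0,0,0]]])

```text
time: 21.9
tool_pos: [0.4488, 0.0925, 0.1413]
ee_rot: [3.14, -0.0, 1.606]
wrist_force: [0.1, -0.3, 0.1]
width: 0.0699
```

play_rows(rows=[[7,[0,4,0],[0,0,0]],[7,[0,8,0],[0,0,0]],[7,[0,12,0],[0,0,0]],[7,[0,16,0],[0,0,0]],[7,[0,20,0],[0,0,0]],[7,[0,23,0],[0,0,0]],[7,[0,25.5,0],[0,0,0]],[7,[0,25.5,0],[0,0,0]]])

```text
time: 22.57
tool_pos: [0.4492, 0.3501, 0.1403]
ee_rot: [-3.141, -0.002, 1.612]
wrist_force: [-0.4, 0.0, 0.2]
width: 0.0701
```

```bash
python3 wr.py w2.png 0.01; python3 - <<'E'
from h import *; import json
P=json.load(open('P.json')); S=snap('side')
T=snap('top'); m=see('top','wrench',np.array([.59,-.14]),T)
if m is not None: print(fit([(T,m)],'wrench',(.595,-.139,.032),.01))
a=cv2.imread('pics/w2.png')
b=draw(S,[('shaker',P['shaker'])],None,(230,340,150,260),4)
cv2.imwrite('pics/w3.png',np.hstack([cv2.resize(a,(440,330)),cv2.resize(b,(330,330))]))
E
```

```text
[0.44915711 0.35012979 0.14025794] [-3.14107869e+00 -1.96055313e-03  1.61170172e+00]
(array([ 0.59563841, -0.14384924,  0.05723759]), np.float64(0.33764529433820767))
(array([ 0.59429821, -0.13899065,  0.02585702]), np.float64(0.1549624687239366))
```

View pics/w3.png

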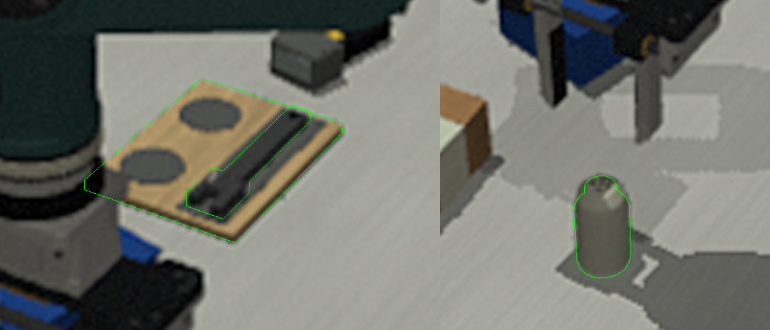

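The wrench lies flat on the strip and the shaker is centred between the fingers.

play_rows(rows=[[7,[0,0,-2.5],[0,0,0]],[7,[0,0,-5],[0,0,0]],[7,[0,0,-7.5],[0,0,0]],[7,[0,0,-10],[0,0,0]],[7,[0,0,-11.8],[0,0,0]],[7,[0,0,-11.8],[0,0,0]],[3.2,[0,0,-11.8],[0,0,0]],[3.2,[0,0,-11.8],[0,0,0]]])

```text
time: 23.48
tool_pos: [0.4511, 0.3457, 0.0247]
ee_rot: [3.139, -0.001, 1.606]
wrist_force: [0.5, -0.4, 0.4]
width: 0.0603
```

play_rows(rows=[[3.2,[0,0,0],[0,0,0]],[3.2,[0,0,0],[0,0,0]],[3.2,[0,0,0],[0,0,0]],[3.2,[0,0,0],[0,0,0]],[3.2,[0,0,0],[0,0,0]],[3.2,[0,0,0],[0,0,0]]])

```text
time: 23.98
tool_pos: [0.4508, 0.3464, 0.0248]
ee_rot: [3.139, -0.001, 1.607]
wrist_force: [-0.7, -0.5, 5.6]
width: 0.0415
```

play_rows(rows=[[3.2,[0,0,1],[0,0,0]],[3.2,[0,0,3],[0,0,0]],[3.2,[0,0,6],[0,0,0]],[3.2,[0,0,9],[0,0,0]],[3.2,[0,0,12],[0,0,0]],[3.2,[0,0,14],[0,0,0]],[3.2,[0,0,15],[0,0,0]],[3.2,[1,-2,15],[0,0,0]]])

```text
time: 24.65
tool_pos: [0.4598, 0.3291, 0.1763]
ee_rot: [3.137, -0.005, 1.611]
wrist_force: [0.1, 0.2, -1.7]
width: 0.0414
```

play_rows(rows=[[3.2,[1.2,-2.5,0],[0,0,0]],[3.2,[2.7,-5.5,0],[0,0,0]],[3.2,[4.2,-8.6,0],[0,0,0]],[3.2,[5.7,-11.7,0],[0,0,0]],[3.2,[7.2,-14.8,0],[0,0,0]],[3.2,[8.7,-17.9,0],[0,0,0]],[3.2,[10.2,-21,0],[0,0,0]],[3.2,[11.7,-24,0],[0,0,0]]])

```text
time: 25.32
tool_pos: [0.5767, 0.0841, 0.1716]
ee_rot: [-3.139, 0.0, 1.607]
wrist_force: [1.1, 0.1, -1.6]
width: 0.0413
```

play_rows(rows=[[3.2,[1.5,-3,0],[0,0,0]],[3.2,[3,-6,0],[0,0,0]],[3.2,[4.5,-9,0],[0,0,0]],[3.2,[6,-12,0],[0,0,0]],[3.2,[7.5,-15,0],[0,0,0]],[3.2,[8.9,-18.2,-2],[0,0,0]],[3.2,[8.9,-18.2,-4],[0,0,0]],[3.2,[8.9,-18.2,-6],[0,0,0]]])

```text
time: 25.98
tool_pos: [0.6658, -0.0986, 0.1103]
ee_rot: [-3.139, -0.0, 1.603]
wrist_force: [0.2, 0.8, -1.4]
width: 0.0418
```

play_rows(rows=[[3.2,[0,0,-3],[0,0,0]],[3.2,[0,0,-3],[0,0,0]],[3.2,[0,0,-3],[0,0,0]]])

```text
time: 26.23
tool_pos: [0.6635, -0.0957, 0.0792]
ee_rot: [-3.134, -0.002, 1.607]
wrist_force: [0.2, 1.4, -2.0]
width: 0.0416
```

```bash
python3 - <<'E'
from h import *; import json
P=json.load(open('P.json')); 
o=get_obs(); t=o['tool_pos']; print(t,o['ee_rot'])
S=snap('side');z=t[2]-.0245
m=see('side','shaker',np.array([.68,-.1]),S)
if m is not None: print(fit([(S,m)],'shaker',(t[0],t[1],0),z))
draw(S,[('shaker',[t[0],t[1],0,z]),('shaker',[.667,-.096,0,.01]),('board',P['board'])],'s1.png',(140,240,190,310),6)
E
```

```text
[ 0.66351456 -0.09565357  0.07920081] [-3.13384912e+00 -2.08267793e-03  1.60672601e+00]
```

View pics/s1.png

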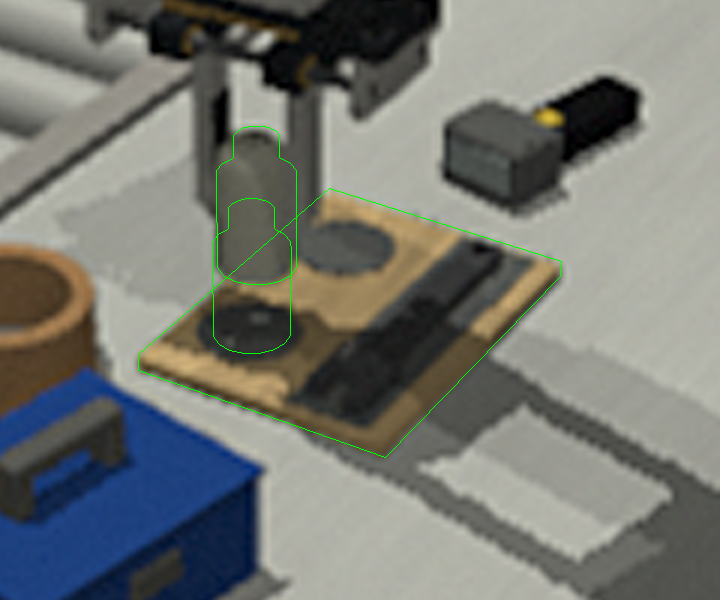

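The shaker is upright above the lunchbox-side spot at about (250,325). I'll lower it.

play_rows(rows=[[3.2,[0.2,0,-1.5],[0,0,0]],[3.2,[0.2,0,-3],[0,0,0]],[3.2,[0.2,0,-3.8],[0,0,0]],[3.2,[0.2,0,-4],[0,0,0]],[3.2,[0.2,0,-4],[0,0,0]],[3.2,[0.2,0,-4],[0,0,0]]])

```text
time: 26.83
tool_pos: [0.6688, -0.0962, 0.0446]
ee_rot: [3.139, 0.001, 1.607]
wrist_force: [-0.2, -0.2, -1.2]
width: 0.0415
```

play_rows(rows=[[3.2,[0,0,-0.15],[0,0,0]],[3.2,[0,0,-0.2],[0,0,0]],[3.2,[0,0,-0.2],[0,0,0]]])

```text
time: 27.08
tool_pos: [0.6683, -0.0962, 0.0416]
ee_rot: [3.141, 0.0, 1.607]
wrist_force: [0.1, 0.0, -1.7]
width: 0.041
```

play_rows(rows=[[3.2,[0,0,-0.15],[0,0,0]],[3.2,[0,0,-0.2],[0,0,0]],[3.2,[0,0,-0.2],[0,0,0]]])

```text
time: 27.33
tool_pos: [0.6678, -0.0961, 0.0388]
ee_rot: [-3.141, -0.0, 1.607]
wrist_force: [-0.8, 0.6, -2.3]
width: 0.0414
```

play_rows(rows=[[3.2,[0,0,-0.15],[0,0,0]],[3.2,[0,0,-0.2],[0,0,0]],[3.2,[0,0,-0.2],[0,0,0]]])

```text
time: 27.58
tool_pos: [0.6678, -0.0961, 0.0367]
ee_rot: [-3.141, -0.0, 1.607]
wrist_force: [-0.2, 0.2, -1.4]
width: 0.0417
```

play_rows(rows=[[3.2,[0,0,-0.1],[0,0,0]],[3.2,[0,0,-0.15],[0,0,0]],[3.2,[0,0,-0.15],[0,0,0]]])

```text
time: 27.83
tool_pos: [0.6678, -0.0961, 0.0353]
ee_rot: [-3.141, -0.0, 1.607]
wrist_force: [-0.5, -0.5, -1.7]
width: 0.0416
```

play_rows(rows=[[3.2,[0,0,-0.1],[0,0,0]],[3.2,[0,0,-0.1],[0,0,0]],[3.2,[0,0,-0.1],[0,0,0]]])

```text
time: 28.08
tool_pos: [0.6681, -0.0962, 0.0348]
ee_rot: [3.141, 0.0, 1.607]
wrist_force: [-0.2, -0.4, -1.1]
width: 0.0412
```

play_rows(rows=[[3.2,[0,0,-0.1],[0,0,0]],[3.2,[0,0,-0.1],[0,0,0]],[3.2,[0,0,-0.1],[0,0,0]]])

```text
time: 28.33
tool_pos: [0.6681, -0.0963, 0.0348]
ee_rot: [3.141, 0.0, 1.607]
wrist_force: [-3.2, 0.1, 6.1]
width: 0.0414
```

Contact. I'll open a little (5.6 cm), rise straight up and back off.

play_rows(rows=[[5.6,[0,0,0.1],[0,0,0]],[5.6,[0,0,0.1],[0,0,0]],[5.6,[0,0,0.1],[0,0,0]],[5.6,[0,0,0.1],[0,0,0]],[5.6,[0,0,0.1],[0,0,0]],[5.6,[0,0,2.5],[0,0,0]],[5.6,[0,0,6],[0,0,0]],[5.6,[0,0,9.5],[0,0,0]]])

```text
time: 29.0
tool_pos: [0.6668, -0.0959, 0.1272]
ee_rot: [-3.137, -0.001, 1.607]
wrist_force: [0.2, -0.0, 0.0]
width: 0.0562
```

play_rows(rows=[[5.6,[0,0,4],[0,0,0]],[5.6,[-3.5,0,6],[0,0,0]],[5.6,[-7,0,6],[0,0,0]],[5.6,[-10.5,-3,6],[0,0,0]],[5.6,[-14,-6,6],[0,0,0]],[5.6,[-17.5,-9,6],[0,0,0]],[5.6,[-21,-12,6],[0,0,0]],[5.6,[-24,-15,6],[0,0,0]]])

```text
time: 29.67
tool_pos: [0.4397, -0.234, 0.1886]
ee_rot: [3.141, 0.0, 1.608]
wrist_force: [0.5, -0.9, 0.2]
width: 0.0561
```

play_rows(rows=[[5.6,[-2,-3.5,0],[0,0,0]],[5.6,[-4,-7,0],[0,0,0]],[5.6,[-6,-10.5,0],[0,0,0]],[5.6,[-8,-14,0],[0,0,0]],[5.6,[-8,-14,0],[0,0,0]],[5.6,[-8,-14,0],[0,0,0]]])

```text
time: 30.17
tool_pos: [0.36, -0.3749, 0.1881]
ee_rot: [-3.141, -0.001, 1.602]
wrist_force: [0.2, 1.0, 0.9]
width: 0.0559
```

```bash
python3 - <<'E'
from h import *; import json
P=json.load(open('P.json')); b=P['board']; print(get_obs()['tool_pos'])
S={n:snap(n) for n in('top','side')}
W=dict(lid=((.624,.123,-.174),.06),wrench=((.595,-.139,.032),.01),shaker=((.667,-.096,0),.01))
for l,(q,z) in W.items():
  for n,s in S.items():
    m=see(n,l,np.array(q[:2])+[.01,-.01],s)
    if m is not None:
      r,c=fit([(s,m)],l,q,z); d=r[:2]-b[:2]; C,N=np.cos(b[2]),np.sin(b[2])
      print(l,n,np.round(r,3),round(c,2),'board',np.round([C*d[0]+N*d[1],-N*d[0]+C*d[1]],3))
for l in('tape_roll','parcel','scanner'):
    m=see('side',l,np.array(P[l][:2]),S['side']); print(l,None if m is None else np.round(fit([(S['side'],m)],l,P[l][:3],0)[0],3),np.round(P[l],3))
it=[(l,[*q,z]) for l,(q,z) in W.items()]+[(l,P[l]) for l in('board','tape_roll','parcel')]
a=draw(S['top'],it,None,(130,230,160,310),4); c=draw(S['side'],it,None,(140,265,160,310),4)
cv2.imwrite('pics/f.png',np.vstack([cv2.resize(a,(600,400)),c])[:, :]) if 0 else cv2.imwrite('pics/f.png',np.hstack([cv2.resize(a,(400,267)),cv2.resize(c,(320,267))]))
E
```

```text
[ 0.3600382  -0.37489092  0.18808753]
lid top [ 0.626  0.124 -0.165] 0.07 board [0.001 0.272]
lid side [ 0.625  0.124 -0.139] 0.04 board [0.    0.271]
wrench side [ 0.597 -0.144  0.038] 0.29 board [-0.036  0.005]
shaker top [ 0.67  -0.091  0.092] 0.35 board [0.039 0.055]
shaker side [ 0.672 -0.1    0.055] 0.11 board [0.04  0.046]
tape_roll [ 0.767 -0.009  0.816] [ 0.765 -0.007  0.552  0.   ]
parcel [0.634 0.369 3.244] [0.634 0.369 3.233 0.   ]
scanner [ 0.641 -0.372  3.171] [ 0.637 -0.364  3.112  0.   ]
```

View pics/f.png

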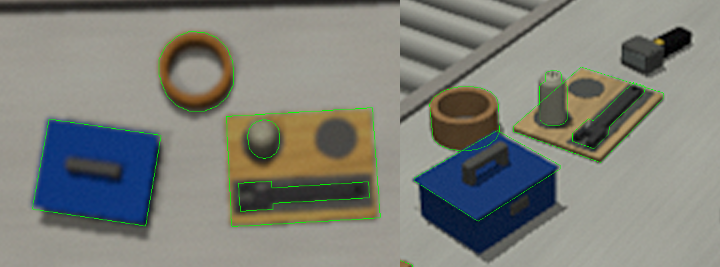

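The lid is seated, the wrench is on the strip and the shaker is upright on its spot. The bystanders haven't moved, so I'm handing in.

```bash
python3 -c "
from bench import *
print(close_job())"
```

```text
the job is handed in; nothing more can be done
None
```

The layout is finished and handed in at about 30 s of the 99 s allowed; the hand-in reported no verdict. The gripper was open and clear of everything.

- **Train car:** it stands level on its wheels, centred in the lunchbox, as seen in both cameras before I put the lid on.
- **Lid:** the blue lid touched down at its seated height. Its final centre was within about 2 mm of the lunchbox. Its yaw differed by 0.01 rad in the top view and 0.035 rad in the side view.
- **Wrench:** it lies flat on the strip, at about x −36 mm, y +5 mm in the board's frame.
- **Shaker:** it is upright on the rear spot on the lunchbox's side, at about x +39 mm. The two cameras disagree on its y position, giving +46 and +55 mm; both are inside the tolerance.
- **Bystanders:** the tape roll and parcel came out within 2 mm of their starting positions. The scanner read about 9 mm off, but its fit is rough because I modelled it as a plain box, and the pictures show no movement.

The network found no wrench mask in the last top view and gave only a loose fit for the wrench in the side view (cost 0.29). I judged the wrench by the outline overlay and an earlier top-view fit instead, which agreed with the side view to about 5 mm.

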